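Close the loose winged cap of the descaler jug

TASK

Close the orange bottle: with fingertip pushes on its wings, stroke the loose cap round clockwise (seen from above), stroke after stroke, until the blue wing lines up with the blue mark on the bottle, then take the hand away. Push gently: do not pinch the cap or force it on past the mark. Leave the spray bottle, tin, caddy and scraper where they are.

Things in the scene. Friction and masses are not known exactly. Their poses are not given: they have to be found in the camera images.
- bottle: Orange plastic jug, 106 (x) by 132 (y) mm, 130 mm high, clamped in an aluminium foot that is fixed to the shelf: it does not move. Origin: on the axis of its cap, at the shelf surface; z up. An orange carry handle (18 mm thick bar arch, 86 mm wide along x) stands beside the cap on the +y side: its near face is 41 mm from the cap axis, its top 204 mm above the shelf, so fingers cannot follow the wings past it (wings clear it). The mark is on the opposite, -y, side.
- cap_top (a point): Centre of the flat top of the black cap disc (54 mm across), 165 mm above the shelf. On the disc stand a black hub (16 mm across, 10 mm high) and two upright radial wings, one blue, one white, opposite each other: each a plate 6 mm thick, 26 mm high (165 to 191 mm above the shelf), reaching from 8 to 38 mm from the axis.
- blue_wing (a point): Point in the middle of the blue wing's height, 32 mm out from the cap axis, 178 mm above the shelf. The white wing is opposite.
- mark (a point): Top of the blue mark, a stub 9 mm wide on the bottle's shoulder, 42 to 56 mm from the cap axis in the bottle's -y direction, 142 mm above the shelf (lower than the wings).
- cap (a joint): Turn of the cap in rad; grows as it turns clockwise seen from above. At 5.2 the blue wing points at the mark, closed; a firm stop lies at 5.3 and another at 0. At the start it is 0 to 2.4. It does not move up or down; it turns with about 0.03 N m of friction and stays where it is left.
- spray: Frosted glass spray bottle with white spray head, 68 mm across, 194 mm high, loose, about 0.45 kg. Origin: centre of its underside.
- tin: Blue tin, 72 mm across, 110 mm high, loose. Origin: centre of its underside.
- caddy: Green open plastic caddy with three slots, 120 (x) by 200 (y) mm, 75 mm high, loose. Origin: centre of its underside.
- scraper: Steel scraper with black handle lying flat, 175 mm long along its x, 55 mm wide, 14 mm high, loose. Origin: on the shelf near the middle of its length, where handle and blade meet.
Not all that is in view belongs to the job. There is more than one size of the caddy; the job needs the larger.

How it is judged:
By the outcome, as a careful person would: the job done as asked, in the order asked, and still so for the second after the job is handed in, with the robot touching nothing.
It also fails if it takes over 56 s, if anything falls off the work surface, if the arm or the gripper's body presses on something with over 40 N, if the wrist force passes 120 N, or if a joint passes its speed limit or range.

ROBOT

A 7-joint arm with a two-finger parallel gripper is mounted at the origin on the work surface. World frame = base frame: x ahead of the robot, y to its left, z up, the work surface at z = 0. Lengths are in m, angles in rad, forces in N, time in s.
With the tool pointing down it reaches from about 0.425 to 0.875 m from the base axis. Payload 8.4 kg.
Tool frame: the origin (TCP) lies at the very end of the fingers, on their centre line; the grasp point (between the pads) lies 19 mm behind it; z points along the fingers, x is the direction in which the jaws open and shut, and the axes are right-handed (so a half turn about z gives the same grasp; the last joint's range is limited). The gripper opens to 87 mm and grips with 3 to 60 N. Pads are 19 mm wide; open, the fingers measure 117 mm over their backs; the gripper's body (75 mm by 190 mm) begins 51 mm behind the grasp point.
Start: joints at [-1.379, 0.333, 0.04, 1.465, -0.013, 1.343, -0.059], TCP at [0.186, 0.623, 0.223] pointing down, gripper open.
Joint ranges: [-2.58, 2.58], [-0.38, 2.09], [-1.3, 1.39], [0.25, 2.4], [-1.5, 4.64], [0.08, 2.09], [-2.65, 2.65]. Speed limits (rad/s): [2.22, 2.22, 2.79, 2.79, 3.14, 3.14, 3.14].

INTERFACE

Orientations are given as a unit quaternion [x, y, z, w].
In Python, from station import r gives the robot as it stands.
- The arm moves only by the tool servo_tool, never from a script. Its argument "plan" is a list of rows, each a list of 7 numbers: the opening, from 0 (shut) to 1 (fully open), then the shift along the tool's x, y, z in m, then the turn, a rotation vector about the tool's x, y, z in degrees. In form: [[hand, x, y, z, wx, wy, wz], ...]. A call has 1 to 12 rows; each row shifts and turns the pose as measured when the row begins, along the tool's axes as they then stand; what a row does not reach is not made up. A row lasts 1/12 s, in which the tool goes at most 41.7 mm and 7.16 degrees, less where a joint would pass 70% of its speed; a pose out of reach is approached as far as the arm can. A call is refused whole if a number of a shift passes 0.0417 or a number of a turn 7.16, either way. A call with a gripper value outside its range is refused whole. The fingers move at their own pace and stop on an object; "grip_force" is the grip in N (left out, the last holds). Time passes only in rows, so rows that do not move let the fingers close. It gives the time, the measured TCP pose, the force and the opening at its end, in the units of the state.
- r.sense(): the state, without advancing time (a new reading comes with each control period).
- r.capture(name): name is "side" or "top"; returns a dict with "image" (384x512x3 uint8, blue, green, red), "intrinsics" (3x3 intrinsics, pixels), "T" (4x4, takes a point from camera to world coordinates). Camera axes: x right, y up, looking along -z (the intrinsics and any distortion apply to the point x, -y, -z); pixel columns grow to the right and rows downward; lengths in m; the calibration is good to about 2 mm. A picture is of the moment at which its call begins. There is no depth.
- r.hand_in(): hands the job in, once; it reports no verdict.
The state is a dict: "clock": time; "joint_positions": joint angles; "dq": joint speeds; "joint_efforts": joint torques, N m; "eef_pos": TCP position; "tcp_rot": TCP orientation; "contact_force": force on the tool from outside, world axes, zero at the start; "moment": the same for the moment, N m; "grip_width": finger opening in m.
Only numpy, scipy, OpenCV 4.12 (cv2) and the standard library are available. Lean on these libraries where they do the work, as an engineer would, in place of code of your own. Each camera call takes 0.05 s, during which the arm holds its last target. There are 200 camera calls.

## Working session

There is one attempt and no reset: what is moved stays moved. The work goes in short steps, Python scripts to look and compute and a tool call to move; the robot and the scene stay as the last step left them, time stands still between calls to the robot, and variables do not carry over. Pictures are saved under pics/ and viewed, about 8 in all and at most 12, crops included, and the job is handed in when it is done.

Besides the shell and the picture viewer there is one more tool, called in YAML: its name, and indented under it one key for each argument. servo_tool: Moves the arm, as the interface text tells. Its arguments: {"type":"object","properties":{"plan":{"type":"array","items":{"type":"array","items":{"type":"number"}}},"grip_force":{"type":"number"}},"required":["plan"]}

```bash
mkdir -p pics
python3 - <<'E'
from station import r
import cv2,numpy as np
s=r.sense();print({k:np.round(v,3).tolist() for k,v in s.items()})
for n in("side","top"):
    c=r.capture(n);cv2.imwrite(f"pics/{n}0.png",c["image"]);print(n,c["intrinsics"].tolist(),np.round(c["T"],3).tolist(),[k for k in c])
E
```

```text
{'clock': 0.0, 'joint_positions': [-1.379, 0.334, 0.04, 1.466, -0.013, 1.343, -0.059], 'dq': [0.001, 0.0, -0.001, -0.0, -0.001, 0.003, 0.001], 'joint_efforts': [-0.0, -65.636, 1.335, -40.382, -0.06, 0.044, 0.0], 'eef_pos': [0.186, 0.622, 0.222], 'tcp_rot': [0.802, 0.597, -0.001, 0.001], 'contact_force': [-0.21, -0.828, -0.392], 'moment': [0.002, 0.032, -0.004], 'grip_width': 0.087}
side [[364.82406741665676, 0.0, 247.83776468672968], [0.0, 364.82406741665676, 201.26993141959179], [0.0, 0.0, 1.0]] [[0.982, 0.123, -0.143, 0.396], [-0.187, 0.712, -0.677, -0.845], [0.018, 0.691, 0.722, 0.907], [0.0, 0.0, 0.0, 1.0]] ['image', 'intrinsics', 'T']
top [[420.1577196418439, 0.0, 257.33078355830156], [0.0, 420.1577196418439, 199.66866070892874], [0.0, 0.0, 1.0]] [[-0.03, 0.995, -0.09, 0.44], [-1.0, -0.03, 0.004, -0.113], [0.002, 0.09, 0.996, 1.587], [0.0, 0.0, 0.0, 1.0]] ['image', 'intrinsics', 'T']
```

View pics/side0.png

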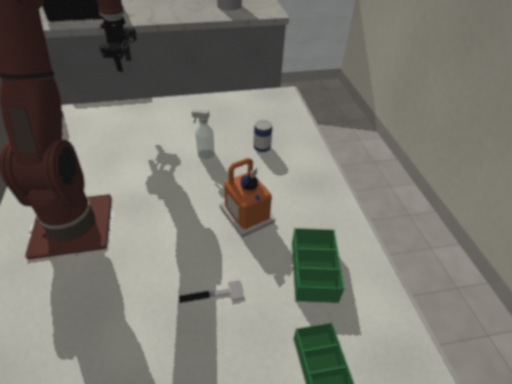

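View pics/top0.png

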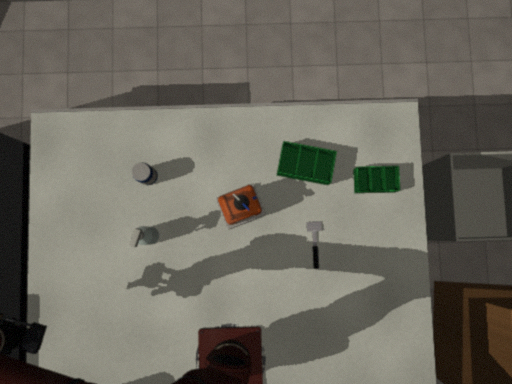

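Only one orange bottle is in view: side (248,197), top (241,204). Next come enlarged crops of both.

Run:
```python
import cv2,numpy as np
a=cv2.imread("pics/side0.png")[150:240,205:295];b=cv2.imread("pics/top0.png")[175:235,210:270]
a=cv2.resize(a,(400,400),interpolation=cv2.INTER_CUBIC);b=cv2.resize(b,(400,400),interpolation=cv2.INTER_CUBIC)
cv2.imwrite("pics/c0.png",np.clip(np.hstack([a,b])*1.3,0,255))
```

```text
[ WARN:0@0.075] global loadsave.cpp:1063 imwrite_ Unsupported depth image for selected encoder is fallbacked to CV_8U.
```

View pics/c0.png

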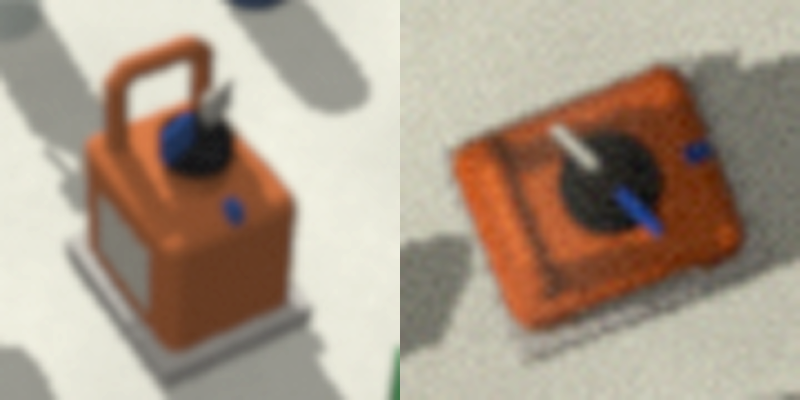

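The crop shows the blue wing at lower right of the cap in the top view, the white wing opposite it, and the mark at right. The carry handle is at left and the caddies are elsewhere, so the choice is clear.

```bash
cat > h.py <<'E'
from station import r
import cv2,numpy as np
from scipy.optimize import least_squares
C={n:r.capture(n) for n in("side","top")}
def ray(n,uv):
    K,T=C[n]["intrinsics"],C[n]["T"];d=np.linalg.inv(K)@[*uv,1];d=T[:3,:3]@[d[0],-d[1],-d[2]];return T[:3,3],d
def atz(n,uv,z):
    o,d=ray(n,uv);return (o+d*(z-o[2])/d[2])[:2]
def tri(a,b):
    A=[];y=[]
    for n,uv in(("side",a),("top",b)):
        o,d=ray(n,uv);d/=np.linalg.norm(d);P=np.eye(3)-np.outer(d,d);A.append(P);y.append(P@o)
    p,res,*_=np.linalg.lstsq(np.vstack(A),np.hstack(y),rcond=None);return p,np.sqrt(res)
s=lambda u,v:(205+u/4.444-.5,150+v/4.444-.5)
t=lambda u,v:(210+(u-400)/6.667-.5,175+v/6.667-.5)
E
python3 - <<'E'
from h import *
print("cap",tri(s(200,150),t(611,180)),atz("top",t(611,180),.165),atz("side",s(200,150),.165))
print("mark",tri(s(233,211),t(697,152)),atz("top",t(697,152),.142),atz("side",s(233,211),.142))
c=atz("top",t(611,180),.165);b=atz("top",t(657,232),.191);w=atz("top",t(555,130),.191);m=atz("top",t(697,152),.142)
print("mid wings",(b+w)/2,np.linalg.norm(b-w))
A=lambda v:np.degrees(np.arctan2(v[1],v[0]))
print("blue ang",A(b-w),"mark ang",A(m-c),A(m-(b+w)/2),np.linalg.norm(m-c))
print("front edge ang", A(atz("top",t(740,240),.13)-atz("top",t(668,72),.13)),A(atz("top",t(525,325),.13)-atz("top",t(455,150),.13)))
E
```

```text
cap (array([ 0.56460837, -0.06412053,  0.15112637]), array([0.00025236])) [ 0.56357524 -0.06462002] [ 0.56134118 -0.07844915]
mark (array([ 0.57905733, -0.10866869,  0.13444042]), array([0.00065138])) [ 0.57878642 -0.10875958] [ 0.57680863 -0.115851  ]
mid wings [ 0.56092319 -0.06295966] 0.07238941699813832
blue ang -136.74516073195244 mark ang -70.98524909135821 -68.6928425743937 0.0466870523089301
front edge ang -158.61636179478123 -159.62026665351755
```

Cap axis is about (0.562, -0.0635). The bottle yaw is about 20.9°, the blue wing points at world -137° and the mark at about -69.5°, so about 293° clockwise is left. I'll push with the shut fingers, tool x tangential, so only one fingertip touches. Next is a helper that turns a target into tool-axis rows.

```bash
cat > g.py <<'E'
import json,sys,numpy as np
from station import r
AX=np.array([.562,-.0635])
def pose():
    s=r.sense();q=s["tcp_rot"];from scipy.spatial.transform import Rotation as R
    M=R.from_quat(q).as_matrix();return s,np.array(s["eef_pos"]),np.degrees(np.arctan2(M[1,0],M[0,0])),M
def frame(th):  # ccw tangent, radial
    a=np.radians(th);return np.array([-np.sin(a),np.cos(a)]),np.array([np.cos(a),np.sin(a)])
def wingpos(th,x,y,z): e,f=frame(th);return np.r_[AX+e*x+f*y,z]
def status():
    s,p,yaw,M=pose();th=yaw-90;e,f=frame(th);d=p[:2]-AX
    print("t %.2f p %s yaw %.1f th %.1f behind %.1f radial %.1f z %.1f tilt %.3f F %s grip %.3f q7 %.2f"%(s["clock"],p.round(4),yaw,th,1e3*d@e,1e3*d@f,1e3*p[2],M[2,2],np.round(s["contact_force"],1),s["grip_width"],s["joint_positions"][6]))
def lin(p,yaw,tp,tyaw,n,hand=0):
    rows=[]
    for i in range(n):
        sp=(tp-p)/(n-i);sw=(yaw-tyaw)/(n-i);a=np.radians(yaw)
        R=np.array([[np.cos(a),np.sin(a)],[np.sin(a),-np.cos(a)]])
        l=R.T@sp[:2];row=[hand,round(l[0],4),round(l[1],4),round(-sp[2],4),0,0,round(sw,2)];rows.append(row)
        p=p+np.r_[R@np.array(row[1:3]),-row[3]];yaw-=row[6]
    return rows,p,yaw
E
python3 - <<'E'
from g import *
status();s,p,yaw,M=pose()
a=[]
for tp,ty,n in(([.25,.60,.27],66,3),([.45,.36,.27],10,9),([*wingpos(-136.7,24,24,.25)[:2],.25],-46.7,13)):
    rows,p,yaw=lin(p,yaw,np.array(tp),ty,n);a+=rows
for i in range(0,len(a),12):print(json.dumps(a[i:i+12]))
E
```

```text
t 0.20 p [0.1863 0.6224 0.222 ] yaw 73.3 th -16.7 behind 549.4 radial -556.6 z 222.0 tilt -1.000 F [ 0.4  0.9 -0.6] grip 0.087 q7 -0.06
[[0, -0.0011, 0.0225, -0.016, 0, 0, 2.45], [0, -0.0001, 0.0225, -0.016, 0, 0, 2.44], [0, 0.0009, 0.0225, -0.016, 0, 0, 2.45], [0, -0.0153, 0.0311, -0.0, 0, 0, 6.22], [0, -0.0119, 0.0326, -0.0, 0, 0, 6.22], [0, -0.0083, 0.0337, -0.0, 0, 0, 6.22], [0, -0.0045, 0.0344, -0.0, 0, 0, 6.22], [0, -0.0008, 0.0347, -0.0, 0, 0, 6.22], [0, 0.003, 0.0346, -0.0, 0, 0, 6.22], [0, 0.0067, 0.0341, -0.0, 0, 0, 6.23], [0, 0.0104, 0.0331, -0.0, 0, 0, 6.22], [0, 0.0139, 0.0319, -0.0, 0, 0, 6.23]]
[[0, -0.5264, 2.5902, 0.0015, 0, 0, 4.36], [0, -0.328, 2.6228, 0.0015, 0, 0, 4.36], [0, -0.1276, 2.6401, 0.0015, 0, 0, 4.36], [0, 0.0734, 2.6422, 0.0015, 0, 0, 4.36], [0, 0.2741, 2.6289, 0.0016, 0, 0, 4.36], [0, 0.4732, 2.6005, 0.0015, 0, 0, 4.36], [0, 0.6695, 2.557, 0.0016, 0, 0, 4.36], [0, 0.8619, 2.4987, 0.0015, 0, 0, 4.36], [0, 1.0494, 2.4259, 0.0016, 0, 0, 4.36], [0, 1.2308, 2.3391, 0.0015, 0, 0, 4.36], [0, 1.405, 2.2388, 0.0016, 0, 0, 4.37], [0, 1.5716, 2.1252, 0.0015, 0, 0, 4.36]]
[[0, 1.7285, 1.9997, 0.0016, 0, 0, 4.37]]
```

servo_tool:
  plan:
    - [0,-0.001,0.022,-0.016,0,0,2.5]
    - [0,0,0.022,-0.016,0,0,2.5]
    - [0,0.001,0.022,-0.016,0,0,2.5]
    - [0,-0.015,0.031,0,0,0,6.2]
    - [0,-0.012,0.033,0,0,0,6.2]
    - [0,-0.008,0.034,0,0,0,6.2]
    - [0,-0.0045,0.034,0,0,0,6.2]
    - [0,-0.001,0.035,0,0,0,6.2]
    - [0,0.003,0.035,0,0,0,6.2]
    - [0,0.007,0.034,0,0,0,6.2]
    - [0,0.01,0.033,0,0,0,6.2]
    - [0,0.014,0.032,0,0,0,6.2]

```text
clock: 1.2
eef_pos: [0.4469, 0.352, 0.268]
tcp_rot: [0.997, 0.072, -0.003, 0.001]
contact_force: [1.3, 1.0, -0.7]
grip_width: 0.015
```

```bash
cat > go.py <<'E'
# go.py theta behind_mm radial_mm z_mm n
from g import *
status();s,p,yaw,M=pose()
th,x,y,z,n=map(float,sys.argv[1:6]);rows,p,yaw=lin(p,yaw,wingpos(th,x/1e3,y/1e3,z/1e3),th+90,int(n))
for i in range(0,len(rows),12):print(json.dumps(rows[i:i+12]))
E
python3 go.py -136.7 24 24 250 14
```

```text
t 1.20 p [0.4469 0.352  0.268 ] yaw 8.3 th -81.7 behind -54.2 radial -427.7 z 268.0 tilt -1.000 F [ 1.3  1.  -0.7] grip 0.015 q7 -0.55
[[0, 0.0035, 0.0329, 0.0013, 0, 0, 3.93], [0, 0.0057, 0.0326, 0.0013, 0, 0, 3.93], [0, 0.0079, 0.0322, 0.0013, 0, 0, 3.92], [0, 0.0101, 0.0315, 0.0013, 0, 0, 3.93], [0, 0.0122, 0.0308, 0.0013, 0, 0, 3.92], [0, 0.0143, 0.0299, 0.0013, 0, 0, 3.93], [0, 0.0163, 0.0288, 0.0013, 0, 0, 3.92], [0, 0.0183, 0.0276, 0.0013, 0, 0, 3.93], [0, 0.0201, 0.0263, 0.0013, 0, 0, 3.92], [0, 0.0219, 0.0249, 0.0013, 0, 0, 3.93], [0, 0.0235, 0.0233, 0.0012, 0, 0, 3.92], [0, 0.0251, 0.0217, 0.0013, 0, 0, 3.93]]
[[0, 0.0265, 0.0199, 0.0012, 0, 0, 3.92], [0, 0.0278, 0.018, 0.0013, 0, 0, 3.93]]
```

servo_tool:
  plan:
    - [0,0.0035,0.033,0.001,0,0,3.9]
    - [0,0.006,0.0325,0.001,0,0,3.9]
    - [0,0.008,0.032,0.001,0,0,3.9]
    - [0,0.01,0.0315,0.001,0,0,3.9]
    - [0,0.012,0.031,0.001,0,0,3.9]
    - [0,0.014,0.03,0.001,0,0,3.9]
    - [0,0.016,0.029,0.001,0,0,3.9]
    - [0,0.018,0.0275,0.001,0,0,3.9]
    - [0,0.02,0.026,0.001,0,0,3.9]
    - [0,0.022,0.025,0.001,0,0,3.9]
    - [0,0.0235,0.023,0.001,0,0,3.9]
    - [0,0.025,0.022,0.001,0,0,3.9]

```text
clock: 2.2
eef_pos: [0.5385, -0.0557, 0.2559]
tcp_rot: [0.936, -0.352, -0.002, 0.001]
contact_force: [1.3, 0.2, -0.4]
grip_width: 0.0001
```

```bash
python3 go.py -136.7 24 24 230 3
```

```text
t 2.20 p [ 0.5385 -0.0557  0.2559] yaw -41.3 th -131.3 behind -22.8 radial 9.6 z 255.9 tilt -1.000 F [ 1.3  0.2 -0.4] grip 0.000 q7 -0.63
[[0, 0.0148, 0.0055, 0.0086, 0, 0, 1.81], [0, 0.015, 0.0051, 0.0086, 0, 0, 1.81], [0, 0.0151, 0.0045, 0.0087, 0, 0, 1.81]]
```

servo_tool:
  plan:
    - [0,0.015,0.0055,0.0085,0,0,1.8]
    - [0,0.015,0.005,0.0085,0,0,1.8]
    - [0,0.015,0.0045,0.0085,0,0,1.8]
    - [0,0,0,0,0,0,0]

```text
clock: 2.53
eef_pos: [0.5611, -0.1097, 0.2303]
tcp_rot: [0.914, -0.406, -0.0, 0.002]
contact_force: [0.5, -0.3, -0.5]
grip_width: 0.0008
```

```bash
cat > pic.py <<'E'
import sys,cv2,numpy as np
from h import C
a=C["side"]["image"][140:230,205:295];b=C["top"]["image"][160:250,195:285]
cv2.imwrite(sys.argv[1],cv2.convertScaleAbs(np.hstack([cv2.resize(i,(400,400),interpolation=cv2.INTER_CUBIC) for i in(a,b)]),alpha=1.3))
E
python3 pic.py pics/c1.png; python3 go.py -136.7 24 24 177 4
```

```text
t 2.63 p [ 0.5611 -0.1072  0.2315] yaw -47.6 th -137.6 behind 31.6 radial 30.1 z 231.5 tilt -1.000 F [-0.4  0.8  0.8] grip 0.000 q7 -0.58
[[0, -0.0018, -0.0016, 0.0136, 0, 0, -0.23], [0, -0.0018, -0.0017, 0.0136, 0, 0, -0.23], [0, -0.0018, -0.0016, 0.0136, 0, 0, -0.23], [0, -0.0018, -0.0017, 0.0137, 0, 0, -0.24]]
```

View pics/c1.png

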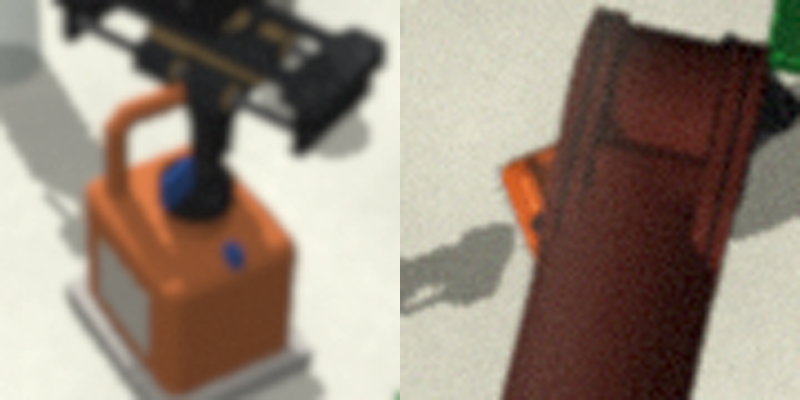

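The side crop shows the shut fingers above the cap on the counter-clockwise side of the blue wing (182,180). The top view is hidden by the arm. Descending.

servo_tool:
  plan:
    - [0,-0.0015,-0.0015,0.0135,0,0,0]
    - [0,-0.0015,-0.0015,0.0135,0,0,0]
    - [0,-0.001,-0.0015,0.0135,0,0,-0.5]
    - [0,0,-0.0015,0.012,0,0,-0.5]
    - [0,0,0,0,0,0,0]

```text
clock: 3.05
eef_pos: [0.5637, -0.0942, 0.1796]
tcp_rot: [0.92, -0.391, 0.001, -0.001]
contact_force: [-0.5, -0.2, -1.0]
grip_width: 0.0004
```

```bash
python3 go.py -137 18 24 176 3
```

```text
t 3.05 p [ 0.5637 -0.0942  0.1796] yaw -46.0 th -136.0 behind 23.3 radial 20.0 z 179.6 tilt -1.000 F [-0.5 -0.2 -1. ] grip 0.000 q7 -0.55
[[0, -0.0019, 0.0014, 0.0012, 0, 0, 0.33], [0, -0.0019, 0.0014, 0.0012, 0, 0, 0.33], [0, -0.0019, 0.0015, 0.0012, 0, 0, 0.32]]
```

servo_tool:
  plan:
    - [0,-0.002,0.0015,0.001,0,0,0.3]
    - [0,-0.002,0.0015,0.001,0,0,0.3]
    - [0,-0.001,0.0015,0.001,0,0,0.3]
    - [0,0,0,0,0,0,0]

```text
clock: 3.38
eef_pos: [0.5569, -0.092, 0.1781]
tcp_rot: [0.918, -0.398, 0.001, -0.002]
contact_force: [-0.6, -0.6, -0.6]
grip_width: 0.0008
```

```bash
cat > arc.py <<'E'
# arc.py theta_end n [behind radial z]: clockwise arc about the cap axis
from g import *
status();s,p,yaw,M=pose()
te,n=float(sys.argv[1]),int(sys.argv[2]);x,y,z=(list(map(float,sys.argv[3:]))+[18,25,176][len(sys.argv)-3:])
rows=[];th0=yaw-90
for i in range(n):
    t=th0+(te-th0)*(i+1)/n;a,p,yaw=lin(p,yaw,wingpos(t,x/1e3,y/1e3,z/1e3),t+90,1);rows+=a
for i in range(0,n,12):print(json.dumps(rows[i:i+12]))
E
python3 arc.py -180 11
```

```text
t 3.38 p [ 0.5569 -0.092   0.1781] yaw -46.9 th -136.9 behind 17.3 radial 23.2 z 178.1 tilt -1.000 F [-0.6 -0.6 -0.6] grip 0.001 q7 -0.58
[[0, -0.0011, 0.003, 0.0021, 0, 0, 3.92], [0, -0.0017, 0.0012, 0.0, 0, 0, 3.92], [0, -0.0018, 0.0011, 0.0, 0, 0, 3.93], [0, -0.0017, 0.0012, 0.0, 0, 0, 3.92], [0, -0.0018, 0.0012, 0.0, 0, 0, 3.92], [0, -0.0017, 0.0011, 0.0, 0, 0, 3.92], [0, -0.0018, 0.0012, 0.0, 0, 0, 3.92], [0, -0.0017, 0.0012, 0.0, 0, 0, 3.93], [0, -0.0018, 0.0012, 0.0, 0, 0, 3.92], [0, -0.0017, 0.0011, 0.0, 0, 0, 3.92], [0, -0.0018, 0.0012, 0.0, 0, 0, 3.92]]
```

servo_tool:
  plan:
    - [0,-0.002,0.0025,0.001,0,0,3.9]
    - [0,-0.0018,0.0012,0.001,0,0,3.9]
    - [0,-0.0018,0.0012,0,0,0,3.9]
    - [0,-0.0018,0.0012,0,0,0,3.9]
    - [0,-0.0018,0.0012,0,0,0,3.9]
    - [0,-0.0018,0.0012,0,0,0,3.9]

```text
clock: 3.88
eef_pos: [0.5449, -0.0893, 0.1795]
tcp_rot: [0.813, -0.583, 0.003, -0.004]
contact_force: [1.0, -0.9, 0.7]
grip_width: 0.0006
```

```bash
python3 arc.py -180 6; python3 pic.py pics/c2.png
```

```text
t 3.88 p [ 0.5449 -0.0893  0.1795] yaw -71.3 th -161.3 behind 19.0 radial 24.5 z 179.5 tilt -1.000 F [ 1.  -0.9  0.7] grip 0.001 q7 -1.01
[[0, -0.0024, 0.0015, 0.0035, 0, 0, 3.11], [0, -0.0014, 0.0009, -0.0, 0, 0, 3.12], [0, -0.0013, 0.001, -0.0, 0, 0, 3.11], [0, -0.0014, 0.0009, -0.0, 0, 0, 3.12], [0, -0.0014, 0.0009, -0.0, 0, 0, 3.11], [0, -0.0014, 0.001, -0.0, 0, 0, 3.12]]
```

View pics/c2.png

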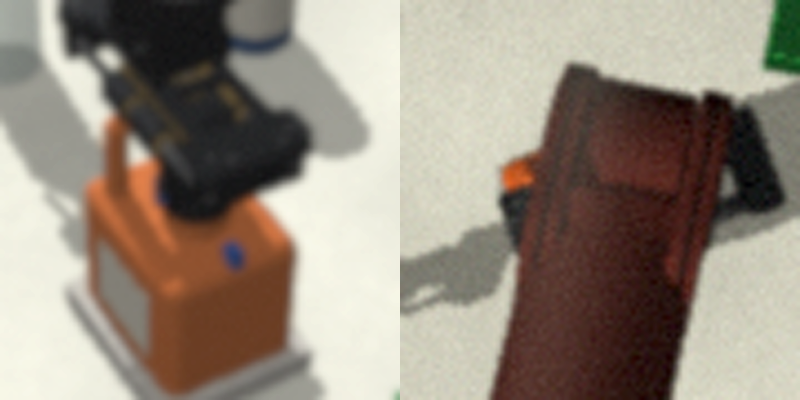

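The blue wing has moved behind the hand (162,195), so the push works. Continuing the stroke.

servo_tool:
  plan:
    - [0,-0.0018,0.0012,0.0015,0,0,3.5]
    - [0,-0.0018,0.0012,0.001,0,0,3.5]
    - [0,-0.0018,0.0012,0.001,0,0,3.5]
    - [0,-0.0018,0.0012,0.0005,0,0,3.5]
    - [0,-0.0012,0.001,0.0005,0,0,3]
    - [0,-0.001,0.0008,0.0005,0,0,3]
    - [0,-0.001,0.0004,0,0,0,2]
    - [0,0,0,0,0,0,0]

```text
clock: 4.65
eef_pos: [0.5374, -0.0828, 0.1775]
tcp_rot: [-0.688, 0.726, -0.004, 0.006]
contact_force: [-0.3, -0.0, -0.7]
grip_width: 0.0003
```

```bash
python3 arc.py -200 6
```

```text
t 4.65 p [ 0.5374 -0.0828  0.1775] yaw -93.1 th -183.1 behind 20.6 radial 23.5 z 177.5 tilt -1.000 F [-0.3 -0.  -0.7] grip 0.000 q7 -1.41
[[0, -0.0039, 0.0024, 0.0015, 0, 0, 2.82], [0, -0.0012, 0.0008, -0.0, 0, 0, 2.82], [0, -0.0013, 0.0009, -0.0, 0, 0, 2.83], [0, -0.0012, 0.0008, -0.0, 0, 0, 2.82], [0, -0.0013, 0.0009, -0.0, 0, 0, 2.82], [0, -0.0012, 0.0008, -0.0, 0, 0, 2.82]]
```

Stroke 1 is done. I back off, raise, and turn back to get behind the white wing, which should be near world 0°.

servo_tool:
  plan:
    - [0,0.003,0,0,0,0,0]
    - [0,0,0,-0.012,0,0,0]
    - [0,0,0,-0.014,0,0,0]
    - [0,0,0,-0.014,0,0,0]
    - [0,0,0,-0.01,0,0,0]
    - [0,0,0,0,0,0,0]

```text
clock: 5.15
eef_pos: [0.5369, -0.0873, 0.2329]
tcp_rot: [-0.692, 0.722, -0.004, 0.006]
contact_force: [0.9, -0.4, 0.3]
grip_width: 0.0002
```

```bash
python3 go.py -2 28 26 230 27;python3 pic.py pics/c3.png
```

```text
t 5.15 p [ 0.5369 -0.0873  0.2329] yaw -92.4 th -182.4 behind 24.8 radial 24.1 z 232.9 tilt -1.000 F [ 0.9 -0.4  0.3] grip 0.000 q7 -1.43
[[0, -0.002, -0.0018, 0.0001, 0, 0, -6.68], [0, -0.0017, -0.0021, 0.0001, 0, 0, -6.68], [0, -0.0015, -0.0023, 0.0001, 0, 0, -6.68], [0, -0.0012, -0.0024, 0.0001, 0, 0, -6.68], [0, -0.0009, -0.0025, 0.0001, 0, 0, -6.68], [0, -0.0006, -0.0026, 0.0001, 0, 0, -6.68], [0, -0.0003, -0.0027, 0.0001, 0, 0, -6.68], [0, -0.0, -0.0027, 0.0001, 0, 0, -6.68], [0, 0.0003, -0.0027, 0.0001, 0, 0, -6.68], [0, 0.0006, -0.0026, 0.0001, 0, 0, -6.68], [0, 0.0009, -0.0025, 0.0001, 0, 0, -6.68], [0, 0.0012, -0.0024, 0.0001, 0, 0, -6.68]]
[[0, 0.0015, -0.0023, 0.0001, 0, 0, -6.68], [0, 0.0017, -0.0021, 0.0001, 0, 0, -6.68], [0, 0.002, -0.0018, 0.0001, 0, 0, -6.68], [0, 0.0022, -0.0016, 0.0001, 0, 0, -6.68], [0, 0.0023, -0.0013, 0.0001, 0, 0, -6.68], [0, 0.0025, -0.0011, 0.0001, 0, 0, -6.69], [0, 0.0026, -0.0008, 0.0001, 0, 0, -6.68], [0, 0.0027, -0.0005, 0.0001, 0, 0, -6.69], [0, 0.0027, -0.0001, 0.0001, 0, 0, -6.68], [0, 0.0027, 0.0002, 0.0001, 0, 0, -6.69], [0, 0.0026, 0.0005, 0.0001, 0, 0, -6.68], [0, 0.0026, 0.0008, 0.0001, 0, 0, -6.69]]
[[0, 0.0025, 0.0011, 0.0002, 0, 0, -6.68], [0, 0.0023, 0.0013, 0.0001, 0, 0, -6.69], [0, 0.0021, 0.0016, 0.0002, 0, 0, -6.68]]
```

View pics/c3.png

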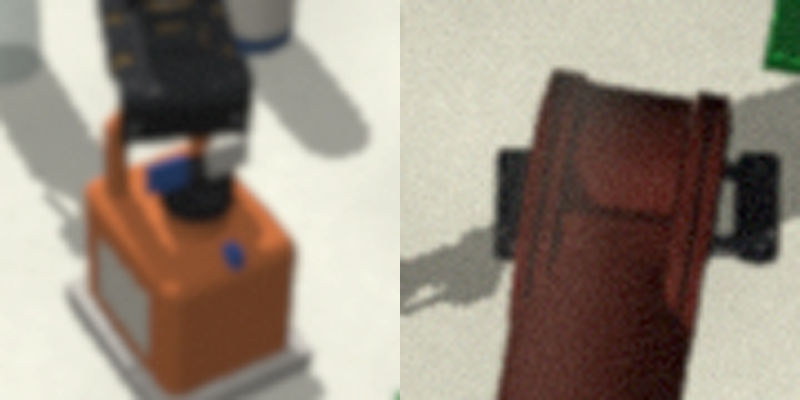

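Side crop: blue wing now points left (168,175), white right (222,157), fingers clear above. Turning back.

servo_tool:
  plan:
    - [0,-0.002,-0.002,0,0,0,-6.7]
    - [0,-0.0017,-0.002,0,0,0,-6.7]
    - [0,-0.0015,-0.0023,0,0,0,-6.7]
    - [0,-0.0012,-0.0024,0,0,0,-6.7]
    - [0,-0.0009,-0.0025,0,0,0,-6.7]
    - [0,-0.0006,-0.0026,0,0,0,-6.7]
    - [0,-0.0003,-0.0027,0,0,0,-6.7]
    - [0,0,-0.0027,0,0,0,-6.7]
    - [0,0.0003,-0.0027,0,0,0,-6.7]
    - [0,0.0006,-0.0026,0,0,0,-6.7]
    - [0,0.0009,-0.0025,0,0,0,-6.7]
    - [0,0.0012,-0.0024,0,0,0,-6.7]

```text
clock: 6.25
eef_pos: [0.5546, -0.0619, 0.2209]
tcp_rot: [0.998, -0.071, -0.001, -0.001]
contact_force: [1.2, -0.6, 0.7]
grip_width: 0.0007
```

servo_tool:
  plan:
    - [0,0.0015,-0.0023,0,0,0,-6.7]
    - [0,0.0017,-0.002,0,0,0,-6.7]
    - [0,0.002,-0.0018,0,0,0,-6.7]
    - [0,0.0022,-0.0016,0,0,0,-6.7]
    - [0,0.0023,-0.0013,0,0,0,-6.7]
    - [0,0.0025,-0.001,0,0,0,-6.7]
    - [0,0.0026,-0.0008,0,0,0,-6.7]
    - [0,0.0027,-0.0005,0,0,0,-6.7]
    - [0,0.0027,0,0,0,0,-6.7]
    - [0,0.0027,0.0002,0,0,0,-6.7]
    - [0,0.0026,0.0005,0,0,0,-6.7]
    - [0,0,0,0,0,0,0]

```text
clock: 7.25
eef_pos: [0.5691, -0.0366, 0.2081]
tcp_rot: [0.818, 0.575, -0.008, -0.006]
contact_force: [-0.6, 0.3, 0.5]
grip_width: 0.0003
```

```bash
python3 go.py 0 25 25 225 6
python3 - <<'E'
from h import *
k=lambda u,v:(205+u/4.444-.5,140+v/4.444-.5)
b=atz("side",k(149,178),.178);w=atz("side",k(243,157),.178);print(b,w,(b+w)/2,np.degrees(np.arctan2(*(b-w)[::-1])),np.linalg.norm(b-w))
E
```

```text
t 7.25 p [ 0.5691 -0.0366  0.2081] yaw 70.2 th -19.8 behind 27.7 radial -2.4 z 208.1 tilt -1.000 F [-0.6  0.3  0.5] grip 0.000 q7 1.31
[[0, 0.0007, 0.0029, -0.0028, 0, 0, -3.3], [0, 0.0005, 0.003, -0.0028, 0, 0, -3.3], [0, 0.0004, 0.003, -0.0028, 0, 0, -3.3], [0, 0.0002, 0.003, -0.0028, 0, 0, -3.31], [0, 0.0, 0.003, -0.0029, 0, 0, -3.3], [0, -0.0001, 0.0029, -0.0028, 0, 0, -3.31]]
[ 0.52828696 -0.07075942] [ 0.59375856 -0.06099271] [ 0.56102276 -0.06587607] -171.5154795929745 0.06619606444381185
```

servo_tool:
  plan:
    - [0,0.0005,0.003,-0.003,0,0,-4.5]
    - [0,0.001,0.003,-0.003,0,0,-4.5]
    - [0,0.001,0.003,-0.003,0,0,-4.5]
    - [0,0.0005,0.0035,-0.003,0,0,-4.5]
    - [0,0,0.0035,-0.003,0,0,-4.5]
    - [0,0,0.0035,-0.003,0,0,-4.5]
    - [0,0,0,0,0,0,0]

```text
clock: 7.93
eef_pos: [0.5878, -0.0388, 0.2241]
tcp_rot: [0.669, 0.743, -0.008, -0.009]
contact_force: [-0.0, -0.3, -0.2]
grip_width: 0.0005
```

```bash
python3 go.py 8 27 24 176 5;python3 pic.py pics/c4.png
```

```text
t 7.93 p [ 0.5878 -0.0388  0.2241] yaw 96.0 th 6.0 behind 21.9 radial 28.2 z 224.1 tilt -1.000 F [-0.  -0.3 -0.2] grip 0.000 q7 1.77
[[0, 0.0012, -0.001, 0.0096, 0, 0, -0.41], [0, 0.0012, -0.001, 0.0096, 0, 0, -0.41], [0, 0.0012, -0.0011, 0.0096, 0, 0, -0.41], [0, 0.0012, -0.001, 0.0096, 0, 0, -0.4], [0, 0.0012, -0.001, 0.0097, 0, 0, -0.41]]
```

View pics/c4.png

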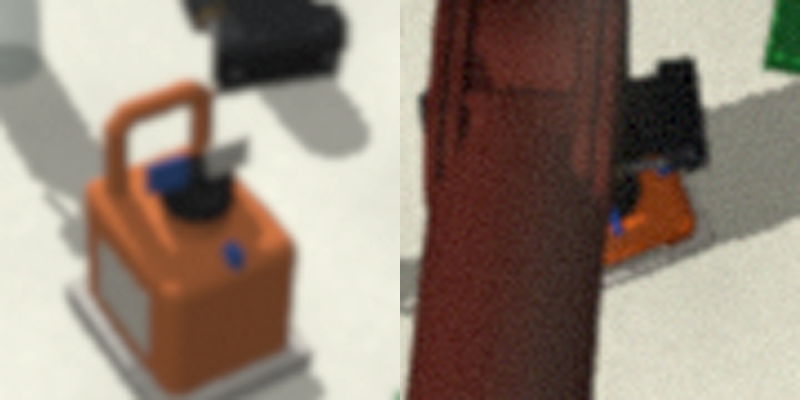

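Side crop: white wing at (228,157), blue at (168,175), handle untouched. The fingertips are hidden by the gripper body, as the geometry predicts. Descending behind the white wing.

servo_tool:
  plan:
    - [0,0.002,-0.001,0.0095,0,0,-0.4]
    - [0,0.0015,-0.001,0.0095,0,0,-0.4]
    - [0,0.001,-0.001,0.0095,0,0,-0.4]
    - [0,0.0005,-0.001,0,0,0,0]
    - [0,0,0,0,0,0,0]

```text
clock: 8.45
eef_pos: [0.5795, -0.0338, 0.1902]
tcp_rot: [0.667, 0.745, -0.009, -0.01]
contact_force: [0.1, 0.4, 0.2]
grip_width: 0.0007
```

```bash
python3 go.py 8 27 24 176 3
```

```text
t 8.45 p [ 0.5795 -0.0338  0.1902] yaw 96.3 th 6.3 behind 27.6 radial 20.6 z 190.2 tilt -1.000 F [0.1 0.4 0.2] grip 0.001 q7 1.77
[[0, 0.0, 0.0009, 0.0047, 0, 0, -0.55], [0, 0.0001, 0.0008, 0.0047, 0, 0, -0.55], [0, -0.0, 0.0009, 0.0048, 0, 0, -0.56]]
```

servo_tool:
  plan:
    - [0,0,0.001,0.006,0,0,0]
    - [0,0,0.001,0.006,0,0,0]
    - [0,0,0.001,0.003,0,0,0]
    - [0,0,0,0,0,0,0]

```text
clock: 8.78
eef_pos: [0.582, -0.0333, 0.1733]
tcp_rot: [0.667, 0.745, -0.009, -0.01]
contact_force: [-0.2, 0.7, -0.7]
grip_width: 0.0005
```

```bash
python3 arc.py -35 12 18 25 175
```

```text
t 8.78 p [ 0.582  -0.0333  0.1733] yaw 96.3 th 6.3 behind 27.9 radial 23.2 z 173.3 tilt -1.000 F [-0.2  0.7 -0.7] grip 0.001 q7 1.78
[[0, -0.0114, 0.0029, -0.0017, 0, 0, 3.44], [0, -0.0015, 0.001, 0.0, 0, 0, 3.44], [0, -0.0016, 0.001, 0.0, 0, 0, 3.44], [0, -0.0015, 0.0011, 0.0, 0, 0, 3.44], [0, -0.0015, 0.001, 0.0, 0, 0, 3.44], [0, -0.0016, 0.001, 0.0, 0, 0, 3.44], [0, -0.0015, 0.0011, 0.0, 0, 0, 3.45], [0, -0.0015, 0.001, 0.0, 0, 0, 3.44], [0, -0.0016, 0.001, 0.0, 0, 0, 3.44], [0, -0.0015, 0.0011, 0.0, 0, 0, 3.44], [0, -0.0015, 0.001, 0.0, 0, 0, 3.44], [0, -0.0016, 0.0011, 0.0, 0, 0, 3.44]]
```

servo_tool:
  plan:
    - [0,-0.003,0,-0.0005,0,0,0]
    - [0,-0.0025,0,-0.0005,0,0,0]
    - [0,-0.002,0.0005,0,0,0,1.5]
    - [0,-0.0018,0.001,0,0,0,3.5]
    - [0,-0.0018,0.001,0,0,0,3.5]
    - [0,-0.0018,0.001,0,0,0,3.5]
    - [0,-0.0018,0.001,0,0,0,3.5]
    - [0,-0.0018,0.001,0,0,0,3.5]
    - [0,-0.0018,0.001,0,0,0,3.5]
    - [0,-0.0018,0.001,0,0,0,3.5]
    - [0,-0.0018,0.001,0,0,0,3.5]
    - [0,-0.0018,0.001,0,0,0,3.5]

```text
clock: 9.78
eef_pos: [0.5912, -0.0593, 0.1764]
tcp_rot: [0.861, 0.508, -0.01, -0.008]
contact_force: [0.5, 1.1, -1.0]
grip_width: 0.0002
```

```bash
python3 arc.py -70 11 19 25 175
```

```text
t 9.78 p [ 0.5912 -0.0593  0.1764] yaw 61.1 th -28.9 behind 17.8 radial 23.5 z 176.4 tilt -1.000 F [ 0.5  1.1 -1. ] grip 0.000 q7 1.24
[[0, -0.0005, 0.0027, 0.0014, 0, 0, 3.73], [0, -0.0016, 0.0011, -0.0, 0, 0, 3.74], [0, -0.0017, 0.0012, -0.0, 0, 0, 3.73], [0, -0.0017, 0.0012, -0.0, 0, 0, 3.74], [0, -0.0016, 0.0012, -0.0, 0, 0, 3.73], [0, -0.0017, 0.0012, -0.0, 0, 0, 3.73], [0, -0.0017, 0.0012, -0.0, 0, 0, 3.74], [0, -0.0016, 0.0011, -0.0, 0, 0, 3.73], [0, -0.0017, 0.0012, -0.0, 0, 0, 3.74], [0, -0.0017, 0.0012, -0.0, 0, 0, 3.73], [0, -0.0016, 0.0012, -0.0, 0, 0, 3.73]]
```

servo_tool:
  plan:
    - [0,-0.0018,0.002,0.001,0,0,4]
    - [0,-0.002,0.0016,0.0005,0,0,4.5]
    - [0,-0.002,0.0014,0.0005,0,0,4.5]
    - [0,-0.002,0.0014,0.0005,0,0,4.5]
    - [0,-0.002,0.0014,0.0005,0,0,4.5]
    - [0,-0.002,0.0014,0.0005,0,0,4.5]
    - [0,-0.002,0.0014,0.0005,0,0,4.5]
    - [0,-0.002,0.0014,0.0005,0,0,4.5]
    - [0,-0.002,0.0014,0.0005,0,0,4.5]
    - [0,-0.002,0.0014,0.0005,0,0,4.5]

```text
clock: 10.62
eef_pos: [0.5893, -0.0837, 0.1748]
tcp_rot: [0.993, 0.118, -0.008, -0.004]
contact_force: [0.1, 0.4, 0.2]
grip_width: 0.0007
```

```bash
python3 arc.py -120 11 18.5 25 175
```

```text
t 10.62 p [ 0.5893 -0.0837  0.1748] yaw 13.5 th -76.5 behind 21.8 radial 26.0 z 174.8 tilt -1.000 F [0.1 0.4 0.2] grip 0.001 q7 0.50
[[0, -0.0051, 0.0002, -0.0002, 0, 0, 3.96], [0, -0.0017, 0.0012, -0.0, 0, 0, 3.95], [0, -0.0018, 0.0013, -0.0, 0, 0, 3.96], [0, -0.0018, 0.0012, -0.0, 0, 0, 3.95], [0, -0.0018, 0.0012, -0.0, 0, 0, 3.96], [0, -0.0017, 0.0012, -0.0, 0, 0, 3.96], [0, -0.0018, 0.0012, -0.0, 0, 0, 3.95], [0, -0.0018, 0.0012, -0.0, 0, 0, 3.96], [0, -0.0017, 0.0013, -0.0, 0, 0, 3.95], [0, -0.0018, 0.0012, -0.0, 0, 0, 3.96], [0, -0.0018, 0.0012, -0.0, 0, 0, 3.96]]
```

servo_tool:
  plan:
    - [0,-0.003,0.0005,0,0,0,4]
    - [0,-0.0028,0.0008,0,0,0,4.5]
    - [0,-0.0026,0.001,0,0,0,4.5]
    - [0,-0.0022,0.0012,0,0,0,4.5]
    - [0,-0.0022,0.0013,0,0,0,4.5]
    - [0,-0.0022,0.0013,0,0,0,4.5]
    - [0,-0.0022,0.0013,0,0,0,4.5]
    - [0,-0.0022,0.0013,0,0,0,4.5]
    - [0,-0.0022,0.0013,0,0,0,4.5]
    - [0,-0.0022,0.0013,0,0,0,4.5]

```text
clock: 11.45
eef_pos: [0.5676, -0.0964, 0.1793]
tcp_rot: [0.956, -0.295, -0.003, -0.002]
contact_force: [0.9, -0.2, -1.0]
grip_width: 0.0007
```

```bash
python3 arc.py -170 11 18.5 25 175
```

```text
t 11.45 p [ 0.5676 -0.0964  0.1793] yaw -34.3 th -124.3 behind 23.2 radial 24.0 z 179.3 tilt -1.000 F [ 0.9 -0.2 -1. ] grip 0.001 q7 -0.28
[[0, -0.0065, 0.0023, 0.0043, 0, 0, 4.16], [0, -0.0019, 0.0012, -0.0, 0, 0, 4.15], [0, -0.0018, 0.0013, -0.0, 0, 0, 4.16], [0, -0.0019, 0.0013, -0.0, 0, 0, 4.15], [0, -0.0019, 0.0013, -0.0, 0, 0, 4.16], [0, -0.0018, 0.0012, -0.0, 0, 0, 4.15], [0, -0.0019, 0.0013, -0.0, 0, 0, 4.16], [0, -0.0018, 0.0013, -0.0, 0, 0, 4.15], [0, -0.0019, 0.0013, -0.0, 0, 0, 4.16], [0, -0.0019, 0.0012, -0.0, 0, 0, 4.15], [0, -0.0018, 0.0013, -0.0, 0, 0, 4.16]]
```

servo_tool:
  plan:
    - [0,-0.003,0.0015,0.0015,0,0,3]
    - [0,-0.0035,0.0015,0.0015,0,0,3.5]
    - [0,-0.003,0.0013,0.0008,0,0,4]
    - [0,-0.0025,0.0013,0.0005,0,0,4]
    - [0,-0.0025,0.0013,0.0005,0,0,4]
    - [0,-0.0024,0.0013,0.0005,0,0,4]
    - [0,-0.0024,0.0013,0.0005,0,0,4]
    - [0,-0.0024,0.0013,0.0005,0,0,4]
    - [0,-0.0024,0.0013,0.0005,0,0,4]
    - [0,-0.0024,0.0013,0.0005,0,0,4]

```text
clock: 12.28
eef_pos: [0.5433, -0.0911, 0.1773]
tcp_rot: [0.788, -0.616, 0.002, -0.003]
contact_force: [-0.7, -1.5, -0.3]
grip_width: 0.0003
```

```bash
python3 arc.py -180 6 18.5 25 175
```

```text
t 12.28 p [ 0.5433 -0.0911  0.1773] yaw -76.0 th -166.0 behind 22.3 radial 24.9 z 177.3 tilt -1.000 F [-0.7 -1.5 -0.3] grip 0.000 q7 -1.00
[[0, -0.0048, 0.0009, 0.0023, 0, 0, 2.33], [0, -0.001, 0.0007, -0.0, 0, 0, 2.33], [0, -0.0011, 0.0007, -0.0, 0, 0, 2.34], [0, -0.001, 0.0008, -0.0, 0, 0, 2.33], [0, -0.001, 0.0007, -0.0, 0, 0, 2.33], [0, -0.0011, 0.0007, -0.0, 0, 0, 2.33]]
```

servo_tool:
  plan:
    - [0,-0.0035,0.0012,0.001,0,0,2.5]
    - [0,-0.003,0.0012,0.001,0,0,2.5]
    - [0,-0.003,0.001,0.0005,0,0,3]
    - [0,-0.0025,0.001,0.0005,0,0,3]
    - [0,-0.002,0.001,0.0005,0,0,3]
    - [0,-0.002,0.001,0.0005,0,0,3]
    - [0,-0.002,0.001,0,0,0,3]
    - [0,-0.0015,0.001,0,0,0,3]
    - [0,-0.001,0.0005,0,0,0,1]
    - [0,0,0,0,0,0,0]

```text
clock: 13.12
eef_pos: [0.5331, -0.0767, 0.1769]
tcp_rot: [-0.625, 0.78, -0.003, 0.005]
contact_force: [0.3, 0.2, -0.3]
grip_width: 0.0001
```

```bash
python3 go.py -2 28 26 230 27|head -1
```

```text
t 13.12 p [ 0.5331 -0.0767  0.1769] yaw -102.6 th -192.6 behind 19.1 radial 25.3 z 176.9 tilt -1.000 F [ 0.3  0.2 -0.3] grip 0.000 q7 -1.46
```

servo_tool:
  plan:
    - [0,0.003,0,0,0,0,0]
    - [0,0,0,-0.012,0,0,0]
    - [0,0,0,-0.014,0,0,0]
    - [0,0,0,-0.014,0,0,0]
    - [0,0,0,-0.01,0,0,0]
    - [0,0,0,0,0,0,0]

```text
clock: 13.62
eef_pos: [0.532, -0.0817, 0.2321]
tcp_rot: [-0.626, 0.78, -0.004, 0.005]
contact_force: [0.9, 0.9, 0.9]
grip_width: 0.0007
```

```bash
python3 go.py -2 28 26 230 27;python3 pic.py pics/c5.png
```

```text
t 13.62 p [ 0.532  -0.0817  0.2321] yaw -102.4 th -192.4 behind 24.2 radial 25.4 z 232.1 tilt -1.000 F [0.9 0.9 0.9] grip 0.001 q7 -1.52
[[0, -0.0021, -0.0017, 0.0001, 0, 0, -7.05], [0, -0.0019, -0.0019, 0.0001, 0, 0, -7.05], [0, -0.0016, -0.0022, 0.0001, 0, 0, -7.05], [0, -0.0013, -0.0023, 0.0001, 0, 0, -7.05], [0, -0.001, -0.0025, 0.0001, 0, 0, -7.05], [0, -0.0007, -0.0026, 0.0001, 0, 0, -7.05], [0, -0.0004, -0.0027, 0.0001, 0, 0, -7.05], [0, -0.0001, -0.0027, 0.0001, 0, 0, -7.05], [0, 0.0003, -0.0027, 0.0001, 0, 0, -7.05], [0, 0.0006, -0.0026, 0.0001, 0, 0, -7.06], [0, 0.0009, -0.0025, 0.0001, 0, 0, -7.05], [0, 0.0012, -0.0024, 0.0001, 0, 0, -7.06]]
[[0, 0.0015, -0.0022, 0.0001, 0, 0, -7.05], [0, 0.0018, -0.0021, 0.0001, 0, 0, -7.06], [0, 0.002, -0.0018, 0.0001, 0, 0, -7.05], [0, 0.0022, -0.0016, 0.0, 0, 0, -7.06], [0, 0.0024, -0.0013, 0.0001, 0, 0, -7.05], [0, 0.0025, -0.001, 0.0, 0, 0, -7.06], [0, 0.0026, -0.0007, 0.0001, 0, 0, -7.05], [0, 0.0027, -0.0003, 0.0, 0, 0, -7.06], [0, 0.0027, 0.0, 0.0001, 0, 0, -7.05], [0, 0.0027, 0.0003, 0.0, 0, 0, -7.06], [0, 0.0026, 0.0007, 0.0001, 0, 0, -7.05], [0, 0.0025, 0.001, 0.0, 0, 0, -7.06]]
[[0, 0.0023, 0.0012, 0.0001, 0, 0, -7.05], [0, 0.0022, 0.0016, 0.0, 0, 0, -7.06], [0, 0.002, 0.0018, 0.0001, 0, 0, -7.05]]
```

View pics/c5.png

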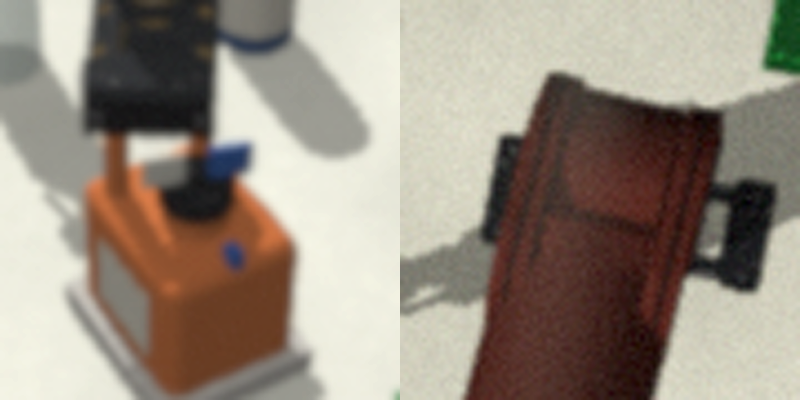

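Side crop: blue wing now right (230,160), white left (165,172), so blue is near world 0° with about 70° to go. Turning back behind the blue wing.

servo_tool:
  plan:
    - [0,-0.002,-0.002,-0.001,0,0,-7]
    - [0,-0.0017,-0.002,-0.001,0,0,-7]
    - [0,-0.0015,-0.0023,-0.001,0,0,-7]
    - [0,-0.0012,-0.0024,-0.001,0,0,-7]
    - [0,-0.0009,-0.0025,-0.001,0,0,-7]
    - [0,-0.0006,-0.0026,-0.001,0,0,-7]
    - [0,-0.0003,-0.0027,-0.001,0,0,-7]
    - [0,0,-0.0027,-0.001,0,0,-7]
    - [0,0.0003,-0.0027,-0.001,0,0,-7]
    - [0,0.0006,-0.0026,-0.001,0,0,-7]
    - [0,0.0009,-0.0025,-0.001,0,0,-7]
    - [0,0.0012,-0.0024,-0.001,0,0,-7]

```text
clock: 14.72
eef_pos: [0.5532, -0.0594, 0.233]
tcp_rot: [0.99, -0.144, -0.001, -0.0]
contact_force: [-0.7, -0.5, 0.7]
grip_width: 0.0004
```

servo_tool:
  plan:
    - [0,0.0015,-0.0022,-0.001,0,0,-7]
    - [0,0.0017,-0.002,-0.001,0,0,-7]
    - [0,0.002,-0.0018,-0.001,0,0,-7]
    - [0,0.0022,-0.0014,-0.001,0,0,-7]
    - [0,0.0023,-0.0008,-0.001,0,0,-7]
    - [0,0.0025,0,-0.001,0,0,-7]
    - [0,0.0026,0.0005,-0.001,0,0,-7]
    - [0,0.0027,0.001,-0.001,0,0,-7]
    - [0,0.0027,0.0015,-0.001,0,0,-7]
    - [0,0.0027,0.002,-0.001,0,0,-7]
    - [0,0.0026,0.002,-0.001,0,0,-7]
    - [0,0,0.002,0,0,0,-5]

```text
clock: 15.72
eef_pos: [0.5788, -0.0451, 0.2316]
tcp_rot: [0.831, 0.557, -0.008, -0.006]
contact_force: [-0.9, -0.7, 0.2]
grip_width: 0.0008
```

```bash
python3 go.py 2 27 25 215 6
python3 - <<'E'
from h import *
k=lambda u,v:(205+u/4.444-.5,140+v/4.444-.5)
b=atz("side",k(250,158),.178);w=atz("side",k(147,173),.178);print(b,w,(b+w)/2,np.degrees(np.arctan2(*(b-w)[::-1])),np.linalg.norm(b-w))
E
```

```text
t 15.72 p [ 0.5788 -0.0451  0.2316] yaw 67.7 th -22.3 behind 23.4 radial 8.5 z 231.6 tilt -1.000 F [-0.9 -0.7  0.2] grip 0.001 q7 1.33
[[0, 0.0019, 0.0005, 0.0028, 0, 0, -4.06], [0, 0.0019, 0.0007, 0.0028, 0, 0, -4.06], [0, 0.0018, 0.0008, 0.0027, 0, 0, -4.06], [0, 0.0018, 0.0009, 0.0028, 0, 0, -4.05], [0, 0.0017, 0.001, 0.0027, 0, 0, -4.06], [0, 0.0016, 0.0012, 0.0028, 0, 0, -4.05]]
[ 0.59817221 -0.06275113] [ 0.52780413 -0.06575408] [ 0.56298817 -0.0642526 ] 2.4436111563634024 0.07043213232646339
```

servo_tool:
  plan:
    - [0,0.002,0.0005,0,0,0,-4.2]
    - [0,0.002,0.0007,0.001,0,0,-4.2]
    - [0,0.002,0.0008,0.002,0,0,-4.2]
    - [0,0.002,0.0009,0.002,0,0,-4.2]
    - [0,0.002,0.001,0.002,0,0,-4.2]
    - [0,0.002,0.001,0.002,0,0,-4.2]
    - [0,0,0,0,0,0,0]

```text
clock: 16.4
eef_pos: [0.5833, -0.035, 0.2174]
tcp_rot: [0.694, 0.719, -0.01, -0.01]
contact_force: [0.4, 0.3, 0.2]
grip_width: 0.0006
```

```bash
python3 go.py 2 27 25 178 5
```

```text
t 16.40 p [ 0.5833 -0.035   0.2174] yaw 92.0 th 2.0 behind 27.8 radial 22.3 z 217.4 tilt -1.000 F [0.4 0.3 0.2] grip 0.001 q7 1.73
[[0, -0.0002, 0.0005, 0.0079, 0, 0, 0.0], [0, -0.0001, 0.0006, 0.0079, 0, 0, 0.01], [0, -0.0002, 0.0005, 0.0079, 0, 0, 0.0], [0, -0.0001, 0.0006, 0.0079, 0, 0, 0.01], [0, -0.0002, 0.0005, 0.0078, 0, 0, 0.0]]
```

servo_tool:
  plan:
    - [0,0,0.0005,0.008,0,0,0]
    - [0,0,0.0005,0.008,0,0,0]
    - [0,0,0.0005,0.008,0,0,0]
    - [0,0,0.0005,0.007,0,0,0]
    - [0,0,0,0.003,0,0,0]
    - [0,0,0,0,0,0,0]

```text
clock: 16.9
eef_pos: [0.5829, -0.0354, 0.178]
tcp_rot: [0.7, 0.714, -0.011, -0.011]
contact_force: [0.8, 0.7, 0.5]
grip_width: 0.0007
```

```bash
python3 go.py 2 20 25 176 3
```

```text
t 16.90 p [ 0.5829 -0.0354  0.178 ] yaw 91.1 th 1.1 behind 27.7 radial 21.4 z 178.0 tilt -1.000 F [0.8 0.7 0.5] grip 0.001 q7 1.73
[[0, -0.0024, 0.0011, 0.0007, 0, 0, -0.31], [0, -0.0025, 0.0011, 0.0006, 0, 0, -0.32], [0, -0.0024, 0.001, 0.0007, 0, 0, -0.31]]
```

servo_tool:
  plan:
    - [0,-0.003,0.001,0.0005,0,0,0]
    - [0,-0.0025,0.001,0.0005,0,0,0]
    - [0,-0.002,0.001,0.0005,0,0,1.5]
    - [0,-0.0018,0.001,0,0,0,3.5]
    - [0,-0.0018,0.001,0,0,0,3.5]
    - [0,-0.0018,0.001,0,0,0,3.5]
    - [0,-0.0018,0.001,0,0,0,3.5]
    - [0,-0.0018,0.001,0,0,0,3.5]
    - [0,-0.0018,0.001,0,0,0,3.5]
    - [0,-0.0018,0.001,0,0,0,3.5]
    - [0,-0.0018,0.001,0,0,0,3.5]
    - [0,-0.0018,0.001,0,0,0,3.5]

```text
clock: 17.9
eef_pos: [0.593, -0.0622, 0.1785]
tcp_rot: [0.884, 0.468, -0.011, -0.008]
contact_force: [0.0, 0.7, -0.2]
grip_width: 0.0004
```

```bash
python3 arc.py -55 6 18 25 176
```

```text
t 17.90 p [ 0.593  -0.0622  0.1785] yaw 55.8 th -34.2 behind 18.6 radial 24.9 z 178.5 tilt -1.000 F [ 0.   0.7 -0.2] grip 0.000 q7 1.21
[[0, -0.0021, 0.0011, 0.0025, 0, 0, 3.46], [0, -0.0015, 0.0011, 0.0, 0, 0, 3.46], [0, -0.0016, 0.001, 0.0, 0, 0, 3.46], [0, -0.0015, 0.0011, 0.0, 0, 0, 3.46], [0, -0.0016, 0.001, 0.0, 0, 0, 3.46], [0, -0.0015, 0.001, 0.0, 0, 0, 3.47]]
```

servo_tool:
  plan:
    - [0,-0.0021,0.0012,0.001,0,0,3.3]
    - [0,-0.0018,0.0012,0.0008,0,0,3.3]
    - [0,-0.0018,0.0012,0.0005,0,0,3.3]
    - [0,-0.0018,0.0012,0.0005,0,0,3.3]
    - [0,-0.0015,0.001,0.0005,0,0,2.5]
    - [0,-0.001,0.0005,0,0,0,1]
    - [0,0,0,0,0,0,0]

```text
clock: 18.48
eef_pos: [0.5937, -0.0748, 0.1779]
tcp_rot: [0.947, 0.321, -0.009, -0.006]
contact_force: [0.1, 0.6, -0.5]
grip_width: 0.0009
```

```bash
python3 arc.py -65 6 18 25 176;python3 pic.py pics/c6.png
```

```text
t 18.48 p [ 0.5937 -0.0748  0.1779] yaw 37.4 th -52.6 behind 18.3 radial 28.2 z 177.9 tilt -1.000 F [ 0.1  0.6 -0.5] grip 0.001 q7 0.94
[[0, -0.0013, -0.0026, 0.0019, 0, 0, 2.07], [0, -0.0009, 0.0006, -0.0, 0, 0, 2.08], [0, -0.0009, 0.0007, -0.0, 0, 0, 2.07], [0, -0.0009, 0.0006, -0.0, 0, 0, 2.08], [0, -0.0009, 0.0006, -0.0, 0, 0, 2.07], [0, -0.0009, 0.0007, -0.0, 0, 0, 2.08]]
```

View pics/c6.png

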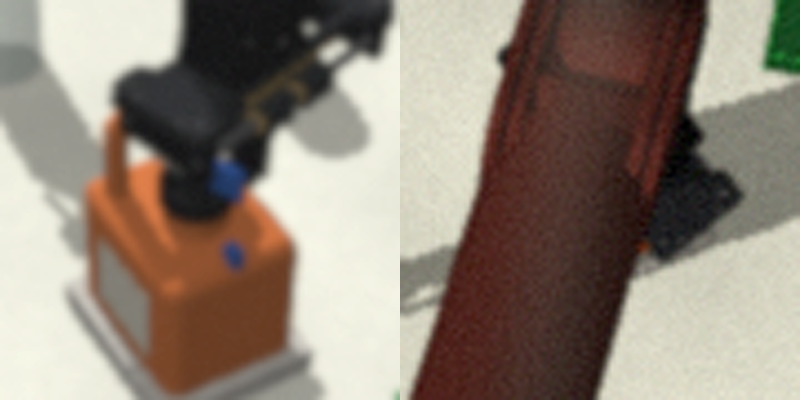

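Side crop: the blue wing at (228,182) is close to lining up with the mark (233,256) but not there yet. I'll compare it with the predicted outline by angle.

```bash
cat > ang.py <<'E'
from h import *
from g import AX
im=C["side"]["image"].astype(int);m=(im[...,0]-im[...,2]>35)&(im[...,0]-im[...,1]>25)
n,l,st,ce=cv2.connectedComponentsWithStats(m[140:230,205:295].astype(np.uint8))
k=lambda p:((p[0]-205+.5)*4.444,(p[1]-140+.5)*4.444)
for i in range(1,n):
    if st[i,4]>2: print("blob",np.round(k(ce[i]+[205,140])),st[i,4],"bbox",np.round(st[i,:4]*4.444))
def proj(p):
    K,T=C["side"]["intrinsics"],C["side"]["T"];q=T[:3,:3].T@(np.array(p)-T[:3,3]);q=K@[q[0],-q[1],-q[2]];return k(q[:2]/q[2])
print("mark pred",np.round(proj([AX[0]+.049*.35,AX[1]-.049*.937,.142])))
for th in(-40,-45,-50,-55,-60,-65,-70,-75):
    a=np.radians(th);d=lambda r,z:proj([AX[0]+r*np.cos(a),AX[1]+r*np.sin(a),z])
    print(th,"outer mid",np.round(d(.038,.178)),"wing centre",np.round(d(.023,.178)),"inner top",np.round(d(.008,.191)))
E
python3 ang.py
```

```text
blob [230. 178.] 34 bbox [218. 164.  27.  31.]
mark pred [234. 248.]
-40 outer mid [248. 185.] wing centre [228. 177.] inner top [208. 154.]
-45 outer mid [245. 188.] wing centre [226. 178.] inner top [208. 155.]
-50 outer mid [242. 190.] wing centre [224. 180.] inner top [207. 156.]
-55 outer mid [239. 193.] wing centre [222. 182.] inner top [206. 156.]
-60 outer mid [235. 195.] wing centre [220. 183.] inner top [205. 157.]
-65 outer mid [231. 197.] wing centre [218. 184.] inner top [205. 157.]
-70 outer mid [227. 199.] wing centre [215. 185.] inner top [204. 157.]
-75 outer mid [223. 201.] wing centre [212. 186.] inner top [203. 158.]
```

servo_tool:
  plan:
    - [0,-0.0016,0,0.001,0,0,2.2]
    - [0,-0.0013,0,0.0005,0,0,2.2]
    - [0,-0.0012,0.0003,0.0005,0,0,2.2]
    - [0,-0.0012,0.0005,0.0005,0,0,2.2]
    - [0,-0.0012,0.0006,0,0,0,2.2]
    - [0,-0.0008,0.0003,0,0,0,1]
    - [0,0,0,0,0,0,0]

```text
clock: 19.27
eef_pos: [0.5898, -0.0793, 0.1762]
tcp_rot: [0.976, 0.22, -0.008, -0.005]
contact_force: [0.1, -0.5, -0.0]
grip_width: 0.0004
```

```bash
python3 arc.py -69 4;python3 ang.py|grep blob
```

```text
t 19.27 p [ 0.5898 -0.0793  0.1762] yaw 25.4 th -64.6 behind 18.3 radial 26.2 z 176.2 tilt -1.000 F [ 0.1 -0.5 -0. ] grip 0.000 q7 0.75
[[0, -0.0008, -0.0009, 0.0002, 0, 0, 1.09], [0, -0.0005, 0.0003, 0.0, 0, 0, 1.1], [0, -0.0005, 0.0004, 0.0, 0, 0, 1.09], [0, -0.0005, 0.0003, 0.0, 0, 0, 1.1]]
blob [220. 179.] 47 bbox [204. 160.  31.  40.]
```

Now lift away to get a clear look from above.

servo_tool:
  plan:
    - [0,0.004,0,0,0,0,0]
    - [0,0.002,0,-0.012,0,0,0]
    - [0,0,0,-0.02,0,0,0]
    - [0,0,0,-0.03,0,0,0]
    - [0,0.015,-0.015,-0.02,0,0,0]
    - [0,0.02,-0.03,0,0,0,0]
    - [0,0.02,-0.035,0,0,0,0]
    - [0,0.02,-0.035,0,0,0,0]
    - [0,0.02,-0.035,0,0,0,0]
    - [0,0.01,-0.02,0,0,0,0]
    - [0,0,0,0,0,0,0]

```text
clock: 20.28
eef_pos: [0.6212, 0.1275, 0.272]
tcp_rot: [0.976, 0.22, -0.006, -0.004]
contact_force: [-0.6, 0.2, 0.1]
grip_width: 0.0006
```

```bash
python3 ang.py; python3 -c "from g import *;status()"; python3 pic.py pics/c7.png
```

```text
blob [218. 180.] 38 bbox [204. 160.  27.  40.]
mark pred [234. 248.]
-40 outer mid [248. 185.] wing centre [228. 177.] inner top [208. 154.]
-45 outer mid [245. 188.] wing centre [226. 178.] inner top [208. 155.]
-50 outer mid [242. 190.] wing centre [224. 180.] inner top [207. 156.]
-55 outer mid [239. 193.] wing centre [222. 182.] inner top [206. 156.]
-60 outer mid [235. 195.] wing centre [220. 183.] inner top [205. 157.]
-65 outer mid [231. 197.] wing centre [218. 184.] inner top [205. 157.]
-70 outer mid [227. 199.] wing centre [215. 185.] inner top [204. 157.]
-75 outer mid [223. 201.] wing centre [212. 186.] inner top [203. 158.]
t 20.38 p [0.6213 0.1225 0.2721] yaw 25.1 th -64.9 behind 132.7 radial -143.1 z 272.1 tilt -1.000 F [ 0.2 -0.5  0. ] grip 0.000 q7 0.40
```

View pics/c7.png

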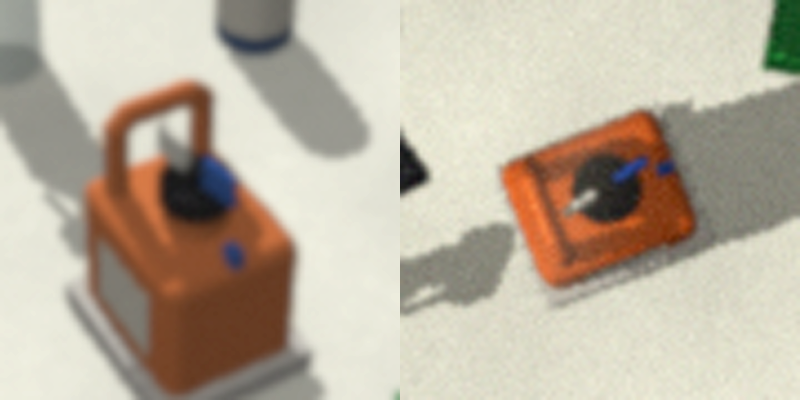

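Top crop: blue wing (630,168), white (578,203), mark (666,168). The wing still stands some 12–14° short. I'll work out a precise angle from centroids.

```bash
cat > top.py <<'E'
from h import *
from g import AX
y0,x0=185,225
im=np.mean([r.capture("top")["image"].astype(float) for _ in range(3)],0)[y0:y0+35,x0:x0+40]
B,G,R=im[...,0],im[...,1],im[...,2]
def cen(w):
    n,l,st,ce=cv2.connectedComponentsWithStats((w>0).astype(np.uint8));out=[]
    for i in range(1,n):
        if st[i,4]<4: continue
        ww=w*(l==i);v,u=np.indices(w.shape);out.append((st[i,4],(ww*u).sum()/ww.sum()+x0,(ww*v).sum()/ww.sum()+y0))
    return out
blue=cen(np.clip(B-np.maximum(R,G)-12,0,None));wh=cen(np.clip(np.minimum(B,np.minimum(G,R))-85,0,None))
print(np.round(blue,1).tolist(),np.round(wh,1).tolist())
blue.sort(key=lambda b:b[1]);b=atz("top",blue[0][1:],.185);m=atz("top",blue[-1][1:],.142)
A=lambda v:np.degrees(np.arctan2(v[1],v[0]))
for q in wh:
    w=atz("top",q[1:],.185)
    if np.linalg.norm(w-b)<.09:
        print("wing ang",A(b-w),"len",np.linalg.norm(b-w),"mid",(b+w)/2,"mark",A(m-(b+w)/2))
print("blue from AX",A(b-AX),"mark from AX",A(m-AX), np.linalg.norm(m-AX))
hsv=cv2.cvtColor(C["top"]["image"],cv2.COLOR_BGR2HSV);o=cv2.inRange(hsv,(3,120,60),(20,255,255))
c=max(cv2.findContours(o,0,1)[0],key=cv2.contourArea);P=np.array([atz("top",p[0],.13) for p in c],np.float32)*1000
print("bottle rect",cv2.minAreaRect(P))
E
python3 top.py
```

```text
[[22.0, 245.9, 197.9], [7.0, 254.2, 197.4]] [[113.0, 231.8, 187.4], [137.0, 260.6, 191.6], [15.0, 235.6, 204.6], [49.0, 260.5, 218.1]]
wing ang -128.39947894804752 len 0.05921615116485744 mid [ 0.59184701 -0.05836014] mark -104.93343035755369
wing ang 111.52009116573913 len 0.05364817175207587 mid [ 0.58329604 -0.10651812] mark -152.58845449802524
wing ang -58.71481752068828 len 0.04107712792273853 mid [ 0.56279059 -0.06401185] mark -71.00266409147764
wing ang 33.9629999770997 len 0.08350907961327061 mid [ 0.53882507 -0.10489045] mark -6.087450456698982
blue from AX -57.616992901005204 mark from AX -70.31542510081209 0.048432160362756535
bottle rect ((473.9720458984375, 255.35337829589844), (122.08224487304688, 581.0809936523438), 89.79354858398438)
```

Wing is at -58.7° and the mark at about -70.3°, so about 11.5° is left. Going back for a last, slow stroke.

```bash
sed -i 's/^AX=.*/AX=np.array([.5626,-.0639])/' g.py; python3 go.py -64.6 25 26 225 7
```

```text
t 20.73 p [0.6213 0.119  0.2718] yaw 24.8 th -65.2 behind 130.0 radial -141.4 z 271.8 tilt -1.000 F [-0.6  0.2  0.1] grip 0.000 q7 0.40
[[0, -0.015, 0.0239, 0.0067, 0, 0, -0.08], [0, -0.015, 0.0239, 0.0067, 0, 0, -0.09], [0, -0.015, 0.0238, 0.0067, 0, 0, -0.08], [0, -0.0151, 0.0238, 0.0067, 0, 0, -0.09], [0, -0.0151, 0.0238, 0.0067, 0, 0, -0.08], [0, -0.0151, 0.0238, 0.0066, 0, 0, -0.09], [0, -0.0152, 0.0237, 0.0067, 0, 0, -0.08]]
```

servo_tool:
  plan:
    - [0,-0.015,0.024,0.004,0,0,0]
    - [0,-0.015,0.024,0.005,0,0,0]
    - [0,-0.015,0.024,0.005,0,0,0]
    - [0,-0.015,0.024,0.005,0,0,0]
    - [0,-0.015,0.024,0.005,0,0,0]
    - [0,-0.012,0.02,0.005,0,0,0]
    - [0,-0.006,0.01,0.003,0,0,0]
    - [0,0,0,0,0,0,0]

```text
clock: 21.4
eef_pos: [0.5976, -0.0655, 0.2381]
tcp_rot: [0.977, 0.214, -0.005, -0.004]
contact_force: [-0.7, 0.4, 0.9]
grip_width: 0.0004
```

```bash
python3 go.py -64.6 26 26 215 4
```

```text
t 21.40 p [ 0.5976 -0.0655  0.2381] yaw 24.7 th -65.3 behind 31.1 radial 16.1 z 238.1 tilt -1.000 F [-0.7  0.4  0.9] grip 0.000 q7 0.69
[[0, -0.0012, 0.0024, 0.0058, 0, 0, -0.17], [0, -0.0012, 0.0024, 0.0058, 0, 0, -0.18], [0, -0.0012, 0.0024, 0.0058, 0, 0, -0.17], [0, -0.0012, 0.0024, 0.0057, 0, 0, -0.18]]
```

servo_tool:
  plan:
    - [0,-0.001,0.0024,0.006,0,0,0]
    - [0,-0.001,0.0024,0.006,0,0,0]
    - [0,-0.001,0.0024,0.006,0,0,0]
    - [0,-0.0005,0.002,0.005,0,0,0]
    - [0,0,0,0,0,0,0]

```text
clock: 21.82
eef_pos: [0.5993, -0.0711, 0.2127]
tcp_rot: [0.976, 0.216, -0.005, -0.005]
contact_force: [0.6, -1.4, -0.5]
grip_width: 0.0001
```

```bash
python3 go.py -64.6 25 26 177 5
```

```text
t 21.82 p [ 0.5993 -0.0711  0.2127] yaw 25.0 th -65.0 behind 30.3 radial 22.0 z 212.7 tilt -1.000 F [ 0.6 -1.4 -0.5] grip 0.000 q7 0.72
[[0, -0.001, 0.0008, 0.0071, 0, 0, -0.09], [0, -0.001, 0.0008, 0.0072, 0, 0, -0.09], [0, -0.001, 0.0007, 0.0071, 0, 0, -0.09], [0, -0.001, 0.0008, 0.0072, 0, 0, -0.09], [0, -0.0011, 0.0007, 0.0071, 0, 0, -0.09]]
```

servo_tool:
  plan:
    - [0,-0.001,0.001,0.007,0,0,0]
    - [0,-0.001,0.001,0.007,0,0,0]
    - [0,-0.001,0.001,0.007,0,0,0]
    - [0,-0.0005,0.001,0.007,0,0,0]
    - [0,0,0.0005,0.004,0,0,0]
    - [0,0,0,0,0,0,0]

```text
clock: 22.32
eef_pos: [0.5977, -0.0739, 0.1762]
tcp_rot: [0.976, 0.218, -0.005, -0.005]
contact_force: [-0.1, 0.1, 0.3]
grip_width: 0.0005
```

```bash
python3 go.py -65 18.3 26.2 176 6
```

```text
t 22.32 p [ 0.5977 -0.0739  0.1762] yaw 25.2 th -64.8 behind 27.5 radial 24.0 z 176.2 tilt -1.000 F [-0.1  0.1  0.3] grip 0.001 q7 0.75
[[0, -0.0015, 0.0004, 0.0, 0, 0, 0.03], [0, -0.0016, 0.0004, 0.0, 0, 0, 0.03], [0, -0.0015, 0.0004, 0.0001, 0, 0, 0.03], [0, -0.0016, 0.0003, 0.0, 0, 0, 0.03], [0, -0.0015, 0.0004, 0.0001, 0, 0, 0.03], [0, -0.0016, 0.0003, 0.0, 0, 0, 0.04]]
```

servo_tool:
  plan:
    - [0,-0.0017,0.0004,0,0,0,0]
    - [0,-0.0017,0.0004,0,0,0,0]
    - [0,-0.0017,0.0004,0,0,0,0.3]
    - [0,-0.0015,0.0004,0,0,0,0.3]
    - [0,-0.0012,0.0004,0,0,0,0.3]
    - [0,0,0,0,0,0,0]

```text
clock: 22.82
eef_pos: [0.5912, -0.0801, 0.1771]
tcp_rot: [0.978, 0.209, -0.005, -0.005]
contact_force: [-0.9, -0.2, 0.4]
grip_width: 0.0004
```

```bash
python3 arc.py -74.5 6 18.3 26 176;python3 ang.py|grep blob
```

```text
t 22.82 p [ 0.5912 -0.0801  0.1771] yaw 24.1 th -65.9 behind 19.4 radial 26.5 z 177.1 tilt -1.000 F [-0.9 -0.2  0.4] grip 0.000 q7 0.74
[[0, -0.0018, -0.0, 0.0011, 0, 0, 1.44], [0, -0.0007, 0.0004, -0.0, 0, 0, 1.44], [0, -0.0006, 0.0005, -0.0, 0, 0, 1.44], [0, -0.0007, 0.0004, -0.0, 0, 0, 1.44], [0, -0.0006, 0.0005, -0.0, 0, 0, 1.45], [0, -0.0007, 0.0004, -0.0, 0, 0, 1.44]]
blob [220. 179.] 48 bbox [204. 160.  36.  40.]
```

Now the slow arc, stopping slightly short.

servo_tool:
  plan:
    - [0,-0.001,0.0002,0.0005,0,0,1.4]
    - [0,-0.001,0.0004,0.0003,0,0,1.4]
    - [0,-0.0008,0.0004,0,0,0,1.4]
    - [0,-0.0008,0.0004,0,0,0,1.4]
    - [0,-0.0007,0.0004,0,0,0,1.2]
    - [0,-0.0004,0.0002,0,0,0,0.6]
    - [0,0,0,0,0,0,0]

```text
clock: 23.5
eef_pos: [0.5882, -0.0833, 0.1765]
tcp_rot: [0.99, 0.139, -0.004, -0.004]
contact_force: [1.0, -0.3, -0.3]
grip_width: 0.0004
```

```bash
python3 arc.py -76.3 3 18.3 26 176;python3 ang.py|grep blob
```

```text
t 23.50 p [ 0.5882 -0.0833  0.1765] yaw 16.0 th -74.0 behind 19.3 radial 25.7 z 176.5 tilt -1.000 F [ 1.  -0.3 -0.3] grip 0.000 q7 0.61
[[0, -0.0013, 0.0006, 0.0005, 0, 0, 0.76], [0, -0.0004, 0.0002, -0.0, 0, 0, 0.76], [0, -0.0003, 0.0003, -0.0, 0, 0, 0.76]]
blob [217. 181.] 48 bbox [200. 160.  36.  44.]
```

servo_tool:
  plan:
    - [0,-0.0008,0.0003,0,0,0,0.6]
    - [0,-0.0008,0.0003,0,0,0,0.6]
    - [0,-0.0007,0.0003,0,0,0,0.6]
    - [0,-0.0004,0.0002,0,0,0,0.3]
    - [0,0,0,0,0,0,0]

```text
clock: 24.02
eef_pos: [0.5857, -0.085, 0.1765]
tcp_rot: [0.993, 0.12, -0.004, -0.004]
contact_force: [1.2, 0.5, 0.2]
grip_width: 0.0004
```

```bash
python3 arc.py -76.3 3 18.3 26 176;python3 ang.py|grep blob
```

```text
t 24.02 p [ 0.5857 -0.085   0.1765] yaw 13.8 th -76.2 behind 17.4 radial 26.0 z 176.5 tilt -1.000 F [1.2 0.5 0.2] grip 0.000 q7 0.58
[[0, 0.0008, 0.0, 0.0005, 0, 0, 0.03], [0, 0.0, 0.0, -0.0, 0, 0, 0.02], [0, 0.0, 0.0, -0.0, 0, 0, 0.03]]
blob [215. 181.] 47 bbox [200. 160.  31.  44.]
blob [235. 254.] 3 bbox [231. 249.   9.   9.]
```

servo_tool:
  plan:
    - [0,0.004,0,0,0,0,0]
    - [0,0.002,0,-0.012,0,0,0]
    - [0,0,0,-0.02,0,0,0]
    - [0,0,0,-0.03,0,0,0]
    - [0,0.015,-0.015,-0.02,0,0,0]
    - [0,0.02,-0.03,0,0,0,0]
    - [0,0.02,-0.035,0,0,0,0]
    - [0,0.02,-0.035,0,0,0,0]
    - [0,0.02,-0.035,0,0,0,0]
    - [0,0.01,-0.02,0,0,0,0]
    - [0,0,0,0,0,0,0]

```text
clock: 25.03
eef_pos: [0.6582, 0.1108, 0.272]
tcp_rot: [0.993, 0.117, -0.003, -0.004]
contact_force: [0.4, 0.5, -0.6]
grip_width: 0.0008
```

```bash
python3 top.py;python3 ang.py|grep blob; python3 -c "from g import *;status()"
python3 - <<'E'
import cv2,numpy as np
from h import C
a=C["side"]["image"][150:220,205:275];b=C["top"]["image"][180:230,215:265]
cv2.imwrite("pics/c8.png",cv2.convertScaleAbs(np.hstack([cv2.resize(i,(400,400),interpolation=cv2.INTER_CUBIC) for i in(a,b)]),alpha=1.3))
E
```

```text
[[26.0, 246.7, 199.0], [7.0, 254.2, 197.5]] [[113.0, 231.8, 187.4], [147.0, 260.7, 191.9], [17.0, 235.3, 203.4], [55.0, 260.3, 218.1]]
wing ang -129.64298077997958 len 0.06343438371444365 mid [ 0.58998359 -0.05962573] mark -103.38579536029134
wing ang 115.37725004414382 len 0.05264232162942191 mid [ 0.5810286  -0.10783039] mark -155.38412557432093
wing ang -70.27784713672524 len 0.040828818499112254 mid [ 0.56285894 -0.06483217] mark -70.89096360060402
wing ang 33.77456786923006 len 0.07872717310766734 mid [ 0.53702772 -0.10593234] mark -4.432757366369401
blue from AX -70.46765198442948 mark from AX -70.96341450628606 0.04784077997114692
bottle rect ((531.02001953125, 255.55181884765625), (131.10020446777344, 576.2341918945312), 88.539794921875)
blob [214. 180.] 41 bbox [200. 160.  27.  44.]
t 25.38 p [0.6573 0.1016 0.2725] yaw 12.8 th -77.2 behind 129.0 radial -140.4 z 272.5 tilt -1.000 F [ 0.1 -0.1 -0. ] grip 0.000 q7 0.27
```

View pics/c8.png

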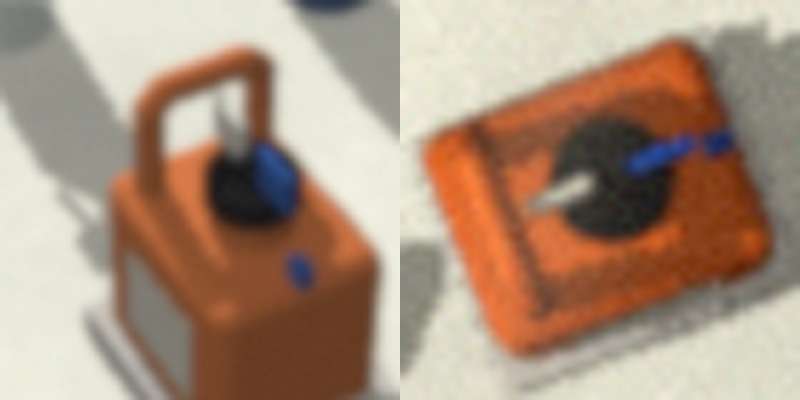

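Top crop: blue wing (663,152) points straight at the mark (719,144). Measured, the wing is at -70.3° and the mark at -70.9°. The hand is well clear.

```bash
python3 -c "
from station import r
print(r.hand_in())"
```

```text
the job is handed in; nothing more can be done
None
```

The orange bottle's cap is closed: the blue wing points at the blue mark, and I handed the job in at about 25.5 s of the 56 s allowed.

- **Strokes:** I turned the cap clockwise in four single-fingertip strokes with the gripper shut: blue wing, white wing, then blue twice. The last was slow, over the final 12° or so. The cap was not pinched, and measured contact forces stayed within about 2 N.
- **Alignment:** In the last top view the wing is at -70.3° and the mark at -70.9°. My estimates of the mark's direction ranged from -69° to -71°, so the fit is good to about 1–2°, and there was no sign of touching the stop.
- **Checks that disagreed:** In the first measurement the two views put the cap top at 151 mm against the stated 165 mm. I used the stated heights, and the top view for position. Side-view angles were only good to several degrees, so the final check rests on the top view. The automatic fit of the bottle's outline also gave nonsense and I ignored it.
- **Hand and other objects:** The hand was withdrawn about 19 cm from the cap, touching nothing. I never moved near the tin, caddy, scraper or spray bottle at their height, but I did not measure their positions again.

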